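# Click out a workshop marker against the angle plate

## Robot

A 6-joint arm with a two-finger parallel gripper is mounted at the origin on the work surface. World frame = base frame: x ahead of the robot, y to its left, z up, the work surface at z = 0. Lengths are in m, angles in rad, forces in N, time in s.
With the tool pointing down it reaches from about 0.225 to 0.875 m from the base axis. Payload 3.4 kg.
Tool frame: the origin (TCP) lies at the very end of the fingers, on their centre line; the grasp point (between the pads) lies 19 mm behind it; z points along the fingers, y is the line along which they close (so a half turn about z gives the same grasp; the last joint's range is limited). The gripper opens to 85 mm and grips with 20 to 120 N. Pads are 22 mm wide; open, the fingers measure 114 mm over their backs; the gripper's body (76 mm by 85 mm) begins 54 mm behind the grasp point. The pads swing forward as they close: fully open they stand 13 mm farther back than shut.
Start: joints at [-1.397, 0.276, 1.505, -0, 1.361, -0.121], TCP at [0.167, -0.55, 0.231] pointing down, gripper open.
Joint ranges: [-2.89, 2.89], [-0.75, 2.08], [0.22, 2.7], [-1.18, 4.32], [0.11, 2.71], [-2.7, 2.7]. Speed limits (rad/s): [2.57, 2.57, 3.14, 3.14, 3.14, 3.14].

## Interface

Orientations are given as a rotation vector (axis times angle).
In Python, from plant import telemetry, read_camera, get_calibration, env gives the robot as it stands.
- The arm moves only by the tool servo_tool, never from a script. Its argument "commands" is a list of rows, each an object of numbers: "dx", "dy", "dz": the shift along the tool's x, y, z as a fraction of full scale; "spin": the turn about the tool's z as a fraction of full scale. A call has exactly 5 rows; each row shifts and turns the commanded pose from where the row before left it, along the tool's axes as they then stand; what a row does not reach is not made up. Full scale, the value 1, is 500 mm for a shift and 0.12 rad for a turn. A row lasts 1/8 s, in which the tool goes at most 62.5 mm and 10.7 degrees, less where a joint would pass 70% of its speed; a pose out of reach is approached as far as the arm can. A call with a number of a shift or a turn outside -1 to 1 is refused whole. A call with a gripper value outside its range is refused whole. "gripper" is the opening in per cent of the stroke, from 0 (shut) to 100 (fully open), set as the call begins (left out, the last holds). The fingers move at their own pace and stop on an object; "force" is the grip in N (left out, the last holds). Time passes only in rows, so rows that do not move let the fingers close, or fill a call up. It gives the time, the measured TCP pose, the force, the opening and the grip force at its end, in the units of the state.
- telemetry.sense(): the state, without advancing time (a new reading comes with each control period).
- read_camera(name): name is "scene" or "top"; returns the picture (400x640x3 uint8, red, green, blue); there is no depth.
- get_calibration(name): a dict with "mtx" (3x3 intrinsics, pixels), "cam_to_world" (4x4, takes a point from camera to world coordinates). Camera axes: x right, y up, looking along -z (the intrinsics and any distortion apply to the point x, -y, -z); pixel columns grow to the right and rows downward; lengths in m; the calibration is good to about 2 mm. A picture is of the moment at which its call begins. get_calibration takes no time and is no camera call.
- env.hand_in(): hands the job in; it is judged then, once.
The state is a dict: "time": time; "qpos": joint angles; "qd": joint speeds; "joint_torque": joint torques, N m; "eef_pos": TCP position; "tcp_rot": TCP orientation; "contact_force": force on the tool from outside, world axes, zero at the start; "wrist_torque": the same for the moment, N m; "width": finger opening in m; "grasp_force": force on a finger pad.
Only numpy, scipy, OpenCV 4.12 (cv2) and the standard library are available. Lean on these libraries where they do the work, as an engineer would, in place of code of your own. Each camera call takes 0.05 s, during which the arm holds its last target. There are 200 camera calls.

## Task

Of the pens lying in a row on the welding bench, pick up the marker with the push button on its end, lift it clear of the bench, and press that button fully in against the upright face of the bolted-down steel angle plate, so that the writing tip comes out and stays out. Then lay the marker flat in the shallow metal tray, without dropping it, and let go.

Things in the scene. Friction and masses are not known exactly. Their poses are not given: they have to be found in the camera images.
- marker: Marker: square aluminium barrel 110 long (x) x 22 wide (y) x 20 mm high, 70 g, clip 3 mm high on top. +x end: round dark push button, 14 mm across, sticking out 15 mm, its end 70 mm from the origin. -x end: steel cone, to 77 mm. Origin: centre of the barrel's underside; axis and button 10 mm above. Starts z up, +x away from the robot within 25 deg. Lookalikes: a capped one, a thin two-needle scriber.
- marker_button (a joint): How far the marker's end button is pushed in along the barrel: 0 m is fully out (tip hidden), 0.010 m fully in (white tip 10 mm out of the cone). It takes about 4 N all the way, has no spring and stays where it is left. Starts between 0 and 0.0015 m; counts as in from 0.007 m.
- stop: Dark steel angle plate bolted to the bench: upright 120 wide (y), 80 high, 12 mm thick. Its flat pressing face looks along its own -x, towards the robot within 21 deg. Origin: middle of that face at bench level. Foot and ribs lie behind the face, to x +90 mm.
- tray: Fixed shallow metal tray, 300 (x) x 220 mm (y) outside, walls 4 mm thick, rim 18 mm and inner floor 4 mm above the bench. Origin: centre of its underside. A holding magnet (66 x 42 mm, 17 mm high) lies in its far left corner, about x +95, y +70 mm; the rest is empty.
There are look-alikes about, which are no part of the job. What is shaped like the marker but purple is not meant. Leave any turquoise look-alike of the stop alone.

How it is judged:
By the outcome, as a careful person would: the job done as asked, in the order asked, and still so for the second after the job is handed in, with the robot touching nothing.
It also fails if it takes over 40 s, if anything falls off the work surface, if the arm or the gripper's body presses on something with over 40 N, if the wrist force passes 120 N, or if a joint passes its speed limit or range.

## Working session

There is one attempt and no reset: what is moved stays moved. The work goes in short steps, Python scripts to look and compute and a tool call to move; the robot and the scene stay as the last step left them, time stands still between calls to the robot, and variables do not carry over. Pictures are saved under pics/ and viewed, at most 10 in all, crops included, and the job is handed in when it is done.

Besides the shell and the picture viewer there is one more tool, called after "Emit:" by a JSON object that holds its "api" and its "payload". servo_tool: Moves the arm, as the interface text tells. Its arguments: {"type":"object","properties":{"commands":{"type":"array","items":{"type":"object","properties":{"dx":{"type":"number"},"dy":{"type":"number"},"dz":{"type":"number"},"spin":{"type":"number"}}}},"gripper":{"type":"number"},"force":{"type":"number"}},"required":["commands"]}

```bash
mkdir -p pics; ls
cat > h.py <<'E'
import numpy as np, cv2
from plant import telemetry, read_camera, get_calibration, env
def ray(cam,u,v):
    c=get_calibration(cam); K=np.array(c["mtx"]);T=np.array(c["cam_to_world"])
    d=np.linalg.inv(K)@[u,v,1]; d=T[:3,:3]@[d[0],-d[1],-d[2]]
    return T[:3,3],d
def onz(cam,u,v,z):
    o,d=ray(cam,u,v); return o+d*(z-o[2])/d[2]
def save(n,im): cv2.imwrite(n,im[:,:,::-1])
E
python3 - <<'E'
from h import *
for n in("scene","top"):
    im=read_camera(n); np.save(n+".npy",im); save(f"pics/{n}0.png",im)
    c=get_calibration(n);print({k:np.round(v,3).tolist() if not isinstance(v,str) else v for k,v in c.items()})
print(telemetry.sense())
E
```

```text
pics
{'mtx': [[396.208, 0.0, 320.527], [0.0, 396.208, 198.674], [0.0, 0.0, 1.0]], 'cam_to_world': [[-0.376, -0.789, 0.487, 1.006], [0.927, -0.315, 0.204, 0.2], [-0.007, 0.528, 0.849, 0.947], [0.0, 0.0, 0.0, 1.0]]}
{'mtx': [[520.847, 0.0, 321.307], [0.0, 520.847, 203.424], [0.0, 0.0, 1.0]], 'cam_to_world': [[0.016, 0.996, -0.092, 0.351], [-1.0, 0.016, -0.004, -0.017], [-0.003, 0.092, 0.996, 1.561], [0.0, 0.0, 0.0, 1.0]]}
{'time': 0.1, 'qpos': array([-1.39701579e+00,  2.76554880e-01,  1.50599903e+00, -1.91312294e-05,
        1.36072517e+00, -1.21008719e-01]), 'qd': array([-8.61415278e-04, -1.97446386e-03, -9.54496193e-04, -1.30958611e-03,
       -1.24974285e-03,  2.51772541e-07]), 'joint_torque': array([ 1.39145213e-03, -4.17698550e+01, -2.46405029e+01, -1.55825528e-04,
        5.77663610e-03, -2.35347997e-06]), 'eef_pos': array([ 0.16696034, -0.54973097,  0.23051603]), 'tcp_rot': array([-3.10586057e+00, -4.61137751e-01,  9.92106795e-05]), 'contact_force': array([ 0.76642024,  0.00215368, -0.64819396]), 'wrist_torque': array([-0.02503896,  0.00509673, -0.02906619]), 'grasp_force': 0.0, 'width': 0.08550367887753262}
```

View pics/top0.png

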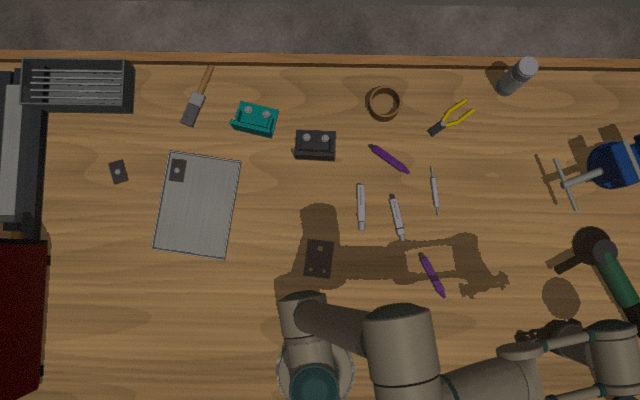

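View pics/scene0.png

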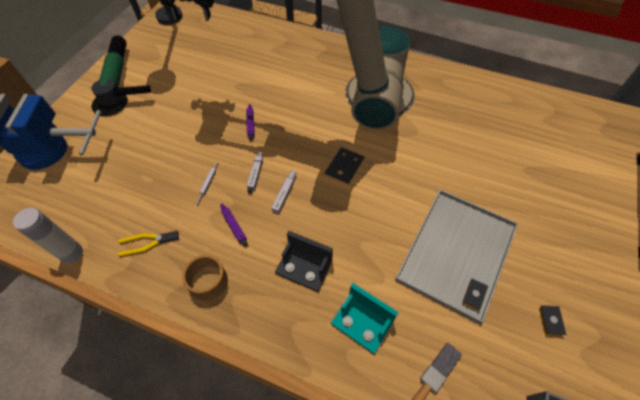

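The top view shows three pens in a row at (361,206), (397,217) and (435,190), where the last one is thin, so it is the scriber. There are purple pens at (389,158) and (432,275). The dark stop is at (315,145), with a turquoise look-alike at (255,119), and the tray is at (197,205) with its magnet at (177,170). The scene view shows the same pens at (284,191), (255,172) and (207,184). I'll check the two square ones close up.

Run:
```python
from h import *
t=np.load("top.npy");s=np.load("scene.npy")
a=cv2.resize(t[165:255,340:450],(660,540)[::1],interpolation=cv2.INTER_CUBIC)[:, :400]
b=cv2.resize(s[140:230,235:300],(390,540),interpolation=cv2.INTER_CUBIC)
im=np.hstack([a,b]); im=np.clip(im.astype(float)*1.3,0,255).astype(np.uint8)
save("pics/crop.png",im); print(im.shape)
```

```text
(540, 790, 3)
```

View pics/crop.png

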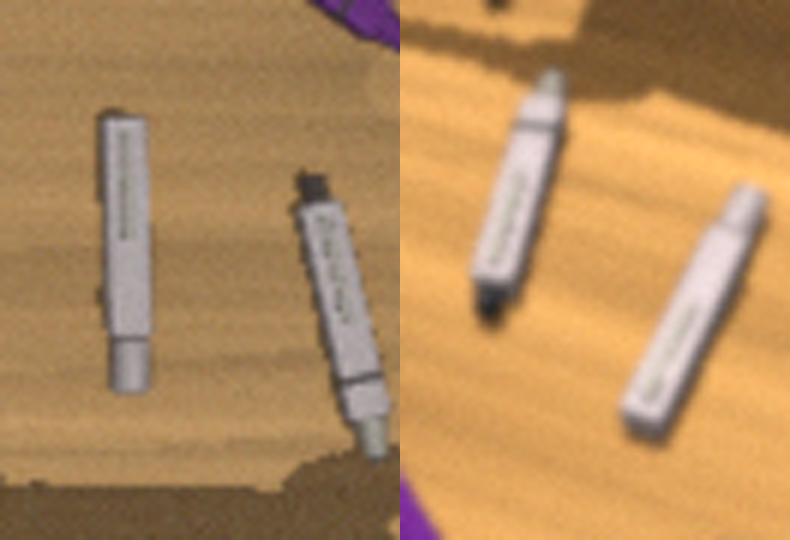

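The pen at top (397,217) has the dark push button at its far end (392,196) and a steel cone at (402,239), so it is the marker. The pen at (361,206) is the capped look-alike.

Run:
```python
from h import *
t=np.load("top.npy");s=np.load("scene.npy")
hsv=cv2.cvtColor(t,cv2.COLOR_RGB2HSV)
m=((hsv[...,1]<60)&(hsv[...,2]>95)).astype(np.uint8)
r=m[185:250,380:415]; n,l,st,c=cv2.connectedComponentsWithStats(r); print(st)
k=1+np.argmax(st[1:,4]); p=np.argwhere(l==k)[:,::-1]+[380,185]
rect=cv2.minAreaRect(p.astype(np.float32));b=cv2.boxPoints(rect);print(rect)
for q in b: print("marker",q,onz("top",*q,.02).round(4))
for nm,u,v,z in[("button end",391.8,194.2,.01),("cone end",402.8,241.7,.01)]: print(nm,onz("top",u,v,z).round(4))
m2=(hsv[...,1]<60)&(hsv[...,2]>70); r=m2[140:270,145:250].astype(np.uint8);n,l,st,c=cv2.connectedComponentsWithStats(r);k=1+np.argmax(st[1:,4])
rect=cv2.minAreaRect((np.argwhere(l==k)[:,::-1]+[145,140]).astype(np.float32))
for q in cv2.boxPoints(rect): print("tray",q,onz("top",*q,.018).round(3))
a=cv2.resize(t[120:170,285:345],(480,400),interpolation=cv2.INTER_CUBIC)
b=cv2.resize(s[225:295,268:338],(320,320),interpolation=cv2.INTER_CUBIC)
b=cv2.copyMakeBorder(b,0,80,0,0,cv2.BORDER_CONSTANT)
im=np.hstack([a,b]); save("pics/stop.png",np.clip(im*1.8,0,255).astype(np.uint8))
```

```text
[[   0    0   35   65 2011]
 [  10   13   13   30  203]
 [  17   43    8   13   61]]
((396.3311462402344, 212.65740966796875), (29.145254135131836, 6.871180057525635), 76.75948333740234)
marker [389.64917 199.25905] [ 0.5083 -0.2139  0.02  ]
marker [396.3377  197.68529] [ 0.5133 -0.2337  0.02  ]
marker [403.01312 226.05577] [ 0.4293 -0.2537  0.02  ]
marker [396.3246  227.62953] [ 0.4243 -0.234   0.02  ]
button end [ 0.5247 -0.2215  0.01  ]
cone end [ 0.3833 -0.2547  0.01  ]
tray [150.5636  248.41327] [0.351 0.491 0.018]
tray [167.6185  148.52023] [0.651 0.454 0.018]
tray [240.9682  161.04337] [0.617 0.232 0.018]
tray [223.9133 260.9364] [0.318 0.273 0.018]
```

View pics/stop.png

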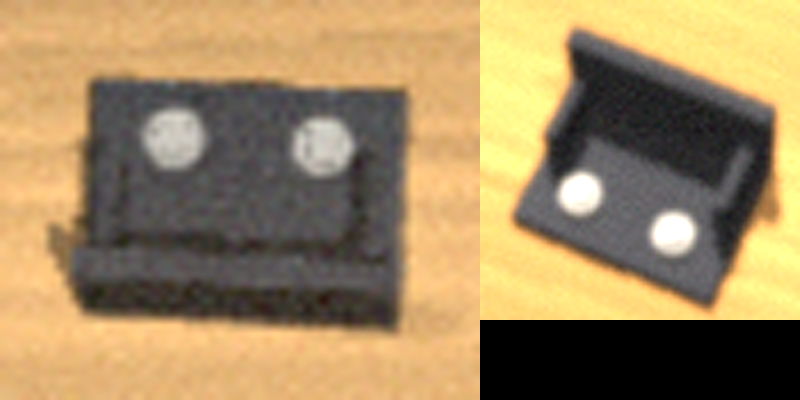

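The crop of the stop shows the upright's front top edge at about crop (78,278)–(395,292), and the foot of the face at (88,312)–(392,328). The studs lie behind the face.

```bash
cat >> h.py <<'E'
from scipy.spatial.transform import Rotation as R
def plan(x,y,z,yaw,n):
    s=telemetry.sense(); Rm=R.from_rotvec(s["tcp_rot"]).as_matrix()
    cur=np.arctan2(Rm[1,0],Rm[0,0]); sp=cur-yaw
    Rn=R.from_euler("z",yaw).as_matrix()@np.diag([1,-1,-1.])
    d=np.array([x,y,z])-s["eef_pos"]
    print("t",s["time"],"pos",s["eef_pos"].round(4),"yaw",round(cur,4),"F",s["contact_force"].round(1),"w",round(s["width"],4),"gf",round(s["grasp_force"],1))
    print("tool mm after spin",(Rn.T@d*1e3).round(1),"row fs",(Rn.T@d/n/.5).round(4),"spin total fs",round(sp/.12,3))
E
python3 - <<'E'
from h import *
g=lambda a,b:(285+a/8,120+b/8)
T=[onz("top",*g(*p),.08) for p in((78,278),(395,292))]
B=[onz("top",*g(*p),0) for p in((88,312),(392,328))]
for P in(T,B):
    d=P[0]-P[1]; print(np.round(P,4),"len",np.hypot(*d[:2]),"mid",(P[0]+P[1])/2,"normal-in yaw",np.arctan2(-d[0],d[1]))
# scene: far top edge etc
h=lambda a,b:(268+a*70/320,225+b*70/320)
print([onz("scene",*h(*p),.08).round(3) for p in((95,30),(295,105))])
plan(.457,-.237,.12,.232,10)
E
```

```text
[[ 0.6267  0.0676  0.08  ]
 [ 0.6234 -0.0466  0.08  ]] len 0.11424411497983225 mid [0.6250253  0.01047084 0.08      ] normal-in yaw -0.028914274164220845
[[ 0.6286  0.0681  0.    ]
 [ 0.6243 -0.0473  0.    ]] len 0.11543575013512798 mid [0.62641041 0.0104158  0.        ] normal-in yaw -0.0374034664626934
[array([ 0.626, -0.045,  0.08 ]), array([0.627, 0.071, 0.08 ])]
t 0.1 pos [ 0.167  -0.5497  0.2305] yaw 0.2948 F [ 0.8  0.  -0.6] w 0.0855 gf 0.0
tool mm after spin [ 354.2 -237.7  110.5] row fs [ 0.0708 -0.0475  0.0221] spin total fs 0.523
```

Emit:
{"api": "servo_tool", "payload": {"commands": [{"dx":0.071,"dy":-0.0475,"dz":0.022,"spin":0.52},{"dx":0.071,"dy":-0.0475,"dz":0.022},{"dx":0.071,"dy":-0.0475,"dz":0.022},{"dx":0.071,"dy":-0.0475,"dz":0.022},{"dx":0.071,"dy":-0.0475,"dz":0.022}], "gripper": 60, "force": 50}}

```text
invalid input
```

Emit:
{"api": "servo_tool", "payload": {"commands": [{"dx":0.071,"dy":-0.0475,"dz":0.022},{"dx":0.071,"dy":-0.0475,"dz":0.022},{"dx":0.071,"dy":-0.0475,"dz":0.022},{"dx":0.071,"dy":-0.0475,"dz":0.022},{"dx":0.071,"dy":-0.0475,"dz":0.022}]}}

```text
invalid input
```

Run:
```python
from h import *
t=read_camera("top");s=read_camera("scene")
plan(.457,-.237,.004,.232,5)
a=cv2.resize(t[150:270,340:460],(400,400),interpolation=cv2.INTER_CUBIC)
b=cv2.resize(s[120:240,190:310],(400,400),interpolation=cv2.INTER_CUBIC)
save("pics/above.png",np.clip(np.hstack([a,b])*1.3,0,255).astype(np.uint8))
```

```text
t 0.2 pos [ 0.167  -0.5499  0.2308] yaw 0.2948 F [0.1 0.  0.1] w 0.0853 gf 0.0
tool mm after spin [ 354.2 -237.8  226.8] row fs [ 0.1417 -0.0951  0.0907] spin total fs 0.523
```

View pics/above.png

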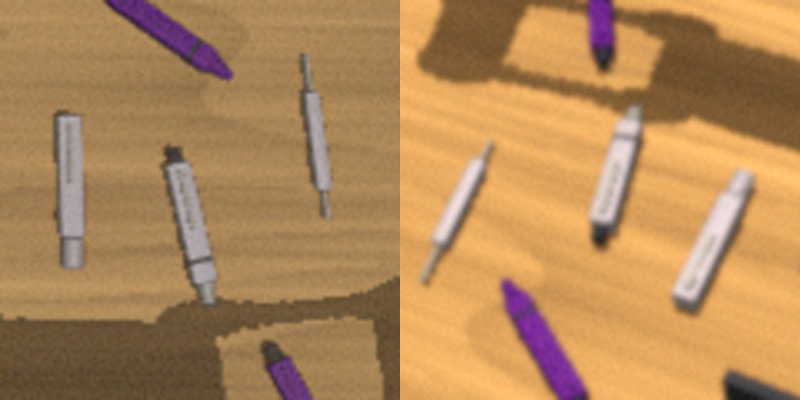

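The picture shows the arm hasn't moved: the marker is still at crop (190,225), and both calls were refused. I'll retry with every key given in each row.

Emit:
{"api": "servo_tool", "payload": {"commands": [{"dx":0.071,"dy":-0.0475,"dz":0.022,"spin":0.52},{"dx":0.071,"dy":-0.0475,"dz":0.022,"spin":0},{"dx":0.071,"dy":-0.0475,"dz":0.022,"spin":0},{"dx":0.071,"dy":-0.0475,"dz":0.022,"spin":0},{"dx":0.071,"dy":-0.0475,"dz":0.022,"spin":0}], "gripper": 60, "force": 50}}

```text
time: 0.82
eef_pos: [0.3112, -0.3909, 0.1759]
tcp_rot: [3.12, 0.364, 0.0]
contact_force: [1.2, 0.5, -0.1]
width: 0.0515
grasp_force: 0.0
```

Emit:
{"api": "servo_tool", "payload": {"commands": [{"dx":0.071,"dy":-0.0475,"dz":0.022,"spin":0},{"dx":0.071,"dy":-0.0475,"dz":0.022,"spin":0},{"dx":0.071,"dy":-0.0475,"dz":0.022,"spin":0},{"dx":0.071,"dy":-0.0475,"dz":0.022,"spin":0},{"dx":0.071,"dy":-0.0475,"dz":0.022,"spin":0}]}}

```text
time: 1.45
eef_pos: [0.4567, -0.2345, 0.1209]
tcp_rot: [3.12, 0.364, 0.0]
contact_force: [-0.2, -0.5, -0.0]
width: 0.0517
grasp_force: 0.0
```

Run:
```python
from h import *
t=read_camera("top");s=read_camera("scene")
plan(.457,-.237,.004,.232,5)
a=cv2.resize(t[150:270,340:460],(400,400),interpolation=cv2.INTER_CUBIC)
b=cv2.resize(s[120:240,190:310],(400,400),interpolation=cv2.INTER_CUBIC)
save("pics/above2.png",np.clip(np.hstack([a,b])*1.3,0,255).astype(np.uint8))
```

```text
t 1.55 pos [ 0.4572 -0.2323  0.1201] yaw 0.2363 F [-0.2  0.2 -0.7] w 0.0512 gf 0.0
tool mm after spin [ -1.3   4.5 116.1] row fs [-0.0005  0.0018  0.0464] spin total fs 0.036
```

View pics/above2.png

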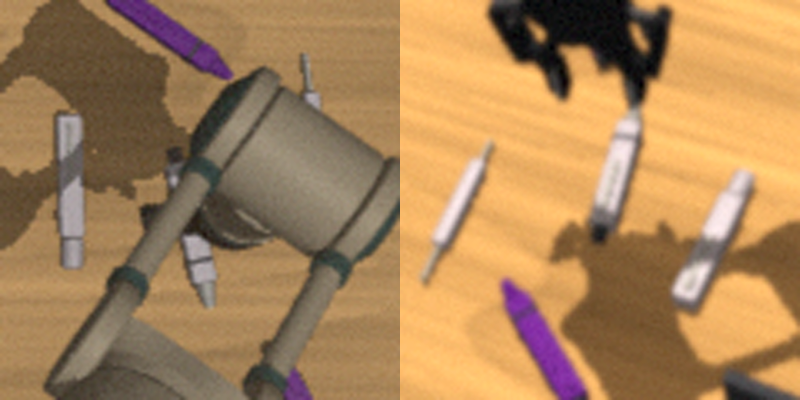

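The picture shows the gripper above the marker, with its fingers either side of the barrel and the neighbouring pens clear. I'll go down with a small sideways correction.

Emit:
{"api": "servo_tool", "payload": {"commands": [{"dx":0,"dy":0.005,"dz":0.06,"spin":0.036},{"dx":0,"dy":0.004,"dz":0.06,"spin":0},{"dx":0,"dy":0,"dz":0.05,"spin":0},{"dx":0,"dy":0,"dz":0.04,"spin":0},{"dx":0,"dy":0,"dz":0.02,"spin":0}]}}

```text
time: 2.17
eef_pos: [0.456, -0.2402, 0.0054]
tcp_rot: [-3.12, -0.357, 0.002]
contact_force: [0.0, -0.0, -0.5]
width: 0.0512
grasp_force: 0.0
```

Emit:
{"api": "servo_tool", "payload": {"commands": [{"dx":0,"dy":0,"dz":0,"spin":0},{"dx":0,"dy":0,"dz":0,"spin":0},{"dx":0,"dy":0,"dz":0,"spin":0},{"dx":0,"dy":0,"dz":0,"spin":0},{"dx":0,"dy":0,"dz":0,"spin":0}], "gripper": 15, "force": 50}}

```text
time: 2.8
eef_pos: [0.4573, -0.2404, 0.007]
tcp_rot: [3.12, 0.358, 0.002]
contact_force: [-0.2, -0.5, 5.6]
width: 0.0205
grasp_force: 51.6
```

Gripped. Lift.

Emit:
{"api": "servo_tool", "payload": {"commands": [{"dx":0,"dy":0,"dz":-0.02,"spin":0},{"dx":0,"dy":0,"dz":-0.04,"spin":0},{"dx":0,"dy":0,"dz":-0.06,"spin":0},{"dx":0,"dy":0,"dz":-0.06,"spin":0},{"dx":0,"dy":0,"dz":-0.04,"spin":0}]}}

```text
time: 3.42
eef_pos: [0.4571, -0.2401, 0.118]
tcp_rot: [3.12, 0.357, 0.002]
contact_force: [-0.2, 0.0, -1.8]
width: 0.0207
grasp_force: 50.9
```

Run:
```python
from h import *
s=read_camera("scene");t=read_camera("top")
# pre-press: button end 30 mm before the face
n=np.array([np.cos(-.033),np.sin(-.033)]);p=np.array([.626,.010])-n*(.070+.030)
print(p);plan(p[0],p[1],.118,-.033,5);plan(p[0],p[1],.045,-.033,5)
a=cv2.resize(t[150:270,340:460],(400,400),interpolation=cv2.INTER_CUBIC)
b=cv2.resize(s[90:210,190:310],(400,400),interpolation=cv2.INTER_CUBIC)
save("pics/lift.png",np.clip(np.hstack([a,b])*1.3,0,255).astype(np.uint8))
```

```text
[0.52605445 0.0132994 ]
t 3.525 pos [ 0.4582 -0.2408  0.1187] yaw 0.2282 F [ 0.9  0.  -1.1] w 0.0206 gf 50.9
tool mm after spin [  59.4 -256.2    0.7] row fs [ 0.0238 -0.1025  0.0003] spin total fs 2.177
t 3.525 pos [ 0.4582 -0.2408  0.1187] yaw 0.2282 F [ 0.9  0.  -1.1] w 0.0206 gf 50.9
tool mm after spin [  59.4 -256.2   73.7] row fs [ 0.0238 -0.1025  0.0295] spin total fs 2.177
```

View pics/lift.png

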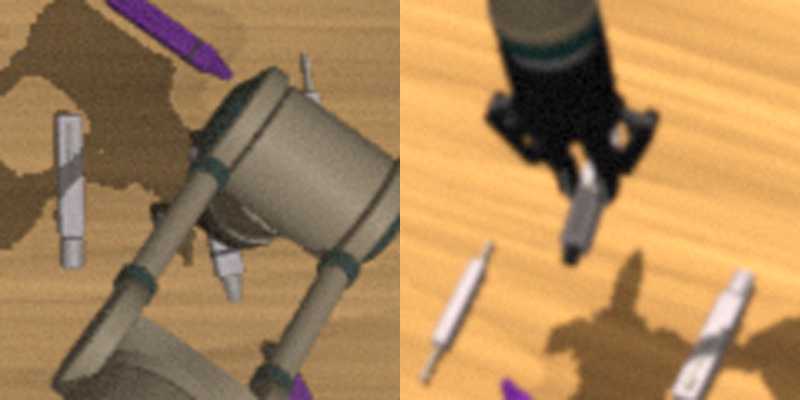

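The picture shows the marker held level between the fingers and clear of the bench, with the dark button at its forward end, crop (570,255) in the scene half. Moving to the stop.

Emit:
{"api": "servo_tool", "payload": {"commands": [{"dx":0.0185,"dy":-0.049,"dz":0,"spin":0.218},{"dx":0.0185,"dy":-0.049,"dz":0,"spin":0.218},{"dx":0.0185,"dy":-0.049,"dz":0,"spin":0.218},{"dx":0.0185,"dy":-0.049,"dz":0,"spin":0.218},{"dx":0.0185,"dy":-0.049,"dz":0,"spin":0.218}]}}

```text
time: 4.15
eef_pos: [0.4802, -0.1102, 0.1153]
tcp_rot: [-3.137, -0.151, 0.003]
contact_force: [0.1, 0.5, -1.5]
width: 0.0207
grasp_force: 50.8
```

Emit:
{"api": "servo_tool", "payload": {"commands": [{"dx":0.0185,"dy":-0.049,"dz":0.02,"spin":0.218},{"dx":0.0185,"dy":-0.049,"dz":0.03,"spin":0.218},{"dx":0.0185,"dy":-0.049,"dz":0.03,"spin":0.218},{"dx":0.0185,"dy":-0.049,"dz":0.03,"spin":0.218},{"dx":0.0185,"dy":-0.049,"dz":0.03,"spin":0.218}]}}

```text
time: 4.78
eef_pos: [0.5209, 0.0139, 0.0448]
tcp_rot: [-3.141, 0.054, 0.003]
contact_force: [0.3, 0.1, -0.6]
width: 0.0209
grasp_force: 50.8
```

Run:
```python
from h import *
t=read_camera("top");s=read_camera("scene")
plan(.526,.0133,.045,-.033,5)
a=cv2.resize(t[110:210,280:360],(400,500),interpolation=cv2.INTER_CUBIC)
b=cv2.resize(s[170:270,260:340],(400,500),interpolation=cv2.INTER_CUBIC)
save("pics/pre.png",np.clip(np.hstack([a,b])*1.6,0,255).astype(np.uint8))
```

```text
t 4.875 pos [0.5203 0.0151 0.0439] yaw -0.0314 F [-0.2 -0.7 -1. ] w 0.0205 gf 50.8
tool mm after spin [ 5.7  1.6 -1.1] row fs [ 0.0023  0.0006 -0.0004] spin total fs 0.014
```

View pics/pre.png

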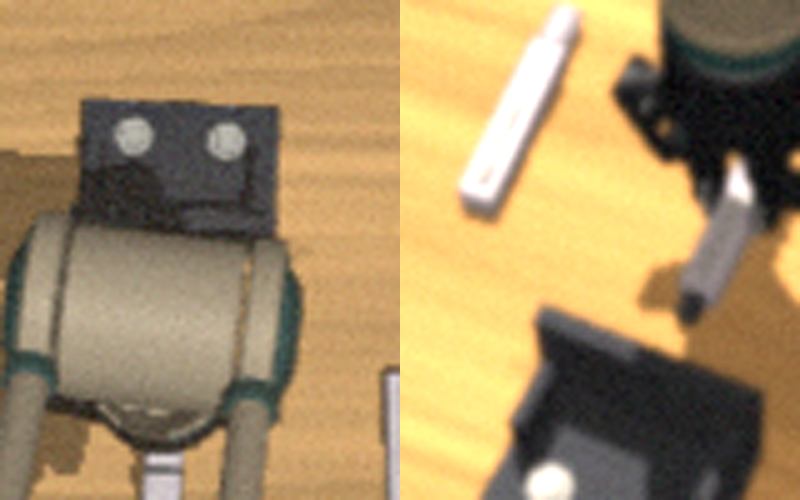

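The picture shows the marker held level, its button at crop (690,310) in the scene half, facing the middle of the plate about 35 mm off. Now to approach, watching the force.

Emit:
{"api": "servo_tool", "payload": {"commands": [{"dx":0.015,"dy":0,"dz":0,"spin":0},{"dx":0.015,"dy":0,"dz":0,"spin":0},{"dx":0.012,"dy":0,"dz":0,"spin":0},{"dx":0.01,"dy":0,"dz":0,"spin":0},{"dx":0.006,"dy":0,"dz":0,"spin":0}]}}

```text
time: 5.5
eef_pos: [0.551, 0.0117, 0.0464]
tcp_rot: [3.141, -0.053, 0.001]
contact_force: [0.1, -0.4, -0.6]
width: 0.0207
grasp_force: 50.8
```

Emit:
{"api": "servo_tool", "payload": {"commands": [{"dx":0.003,"dy":0,"dz":0,"spin":0},{"dx":0.003,"dy":0,"dz":0,"spin":0},{"dx":0.003,"dy":0,"dz":0,"spin":0},{"dx":0.003,"dy":0,"dz":0,"spin":0},{"dx":0.003,"dy":0,"dz":0,"spin":0}]}}

```text
time: 6.12
eef_pos: [0.5564, 0.0119, 0.046]
tcp_rot: [-3.141, 0.052, 0.005]
contact_force: [-4.9, -1.3, 1.2]
width: 0.0207
grasp_force: 51.1
```

Emit:
{"api": "servo_tool", "payload": {"commands": [{"dx":0.003,"dy":0,"dz":0,"spin":0},{"dx":0.003,"dy":0,"dz":0,"spin":0},{"dx":0.003,"dy":0,"dz":0,"spin":0},{"dx":0.003,"dy":0,"dz":0,"spin":0},{"dx":0.0,"dy":0,"dz":0,"spin":0}]}}

```text
time: 6.75
eef_pos: [0.5638, 0.0116, 0.0461]
tcp_rot: [-3.141, 0.053, 0.001]
contact_force: [-5.0, 1.2, 0.6]
width: 0.0208
grasp_force: 51.0
```

Emit:
{"api": "servo_tool", "payload": {"commands": [{"dx":0.002,"dy":0,"dz":0,"spin":0},{"dx":0.002,"dy":0,"dz":0,"spin":0},{"dx":0.0,"dy":0,"dz":0,"spin":0},{"dx":0,"dy":0,"dz":0,"spin":0},{"dx":0.0,"dy":0,"dz":0,"spin":0}]}}

```text
time: 7.38
eef_pos: [0.5638, 0.0116, 0.0459]
tcp_rot: [-3.141, 0.052, 0.007]
contact_force: [-7.5, -0.1, 1.8]
width: 0.0204
grasp_force: 51.2
```

Emit:
{"api": "servo_tool", "payload": {"commands": [{"dx":0.002,"dy":0,"dz":0,"spin":0},{"dx":0.002,"dy":0,"dz":0,"spin":0},{"dx":0.0,"dy":0,"dz":0,"spin":0},{"dx":0,"dy":0,"dz":0,"spin":0},{"dx":0.0,"dy":0,"dz":0,"spin":0}]}}

```text
time: 8.0
eef_pos: [0.5639, 0.0117, 0.0457]
tcp_rot: [-3.141, 0.052, 0.013]
contact_force: [-10.7, -0.6, 4.5]
width: 0.0208
grasp_force: 51.4
```

Emit:
{"api": "servo_tool", "payload": {"commands": [{"dx":0.003,"dy":0,"dz":0,"spin":0},{"dx":0.003,"dy":0,"dz":0,"spin":0},{"dx":0.002,"dy":0,"dz":0,"spin":0},{"dx":0,"dy":0,"dz":0,"spin":0},{"dx":0.0,"dy":0,"dz":0,"spin":0}]}}

```text
time: 8.62
eef_pos: [0.5639, 0.0117, 0.0453]
tcp_rot: [-3.141, 0.052, 0.026]
contact_force: [-17.8, -0.3, 7.8]
width: 0.0207
grasp_force: 51.9
```

Emit:
{"api": "servo_tool", "payload": {"commands": [{"dx":-0.01,"dy":0,"dz":0,"spin":0},{"dx":-0.02,"dy":0,"dz":0,"spin":0},{"dx":-0.03,"dy":0,"dz":0,"spin":0},{"dx":-0.04,"dy":0,"dz":-0.05,"spin":0},{"dx":-0.04,"dy":0,"dz":-0.08,"spin":0}]}}

```text
time: 9.25
eef_pos: [0.501, 0.0137, 0.111]
tcp_rot: [-3.141, 0.053, 0.002]
contact_force: [-0.1, 0.8, -0.0]
width: 0.0204
grasp_force: 50.8
```

Run:
```python
from h import *
t=read_camera("top");s=read_camera("scene")
c,sn=np.cos(-.137),np.sin(-.137)
x,y=.484+c*-.03-sn*-.03,.362+sn*-.03+c*-.03
print(x,y);plan(x,y,.118,-.137,10)
a=cv2.resize(t[150:250,280:360],(400,500),interpolation=cv2.INTER_CUBIC)
b=cv2.resize(s[120:220,270:350],(400,500),interpolation=cv2.INTER_CUBIC)
save("pics/post.png",np.clip(np.hstack([a,b])*1.4,0,255).astype(np.uint8))
```

```text
0.4501839396361597 0.3363782502262412
t 9.35 pos [0.5031 0.0135 0.115 ] yaw -0.0334 F [ 1.3 -0.9 -0.6] w 0.0204 gf 50.8
tool mm after spin [ -96.5 -312.6   -3. ] row fs [-0.0193 -0.0625 -0.0006] spin total fs 0.863
```

View pics/post.png

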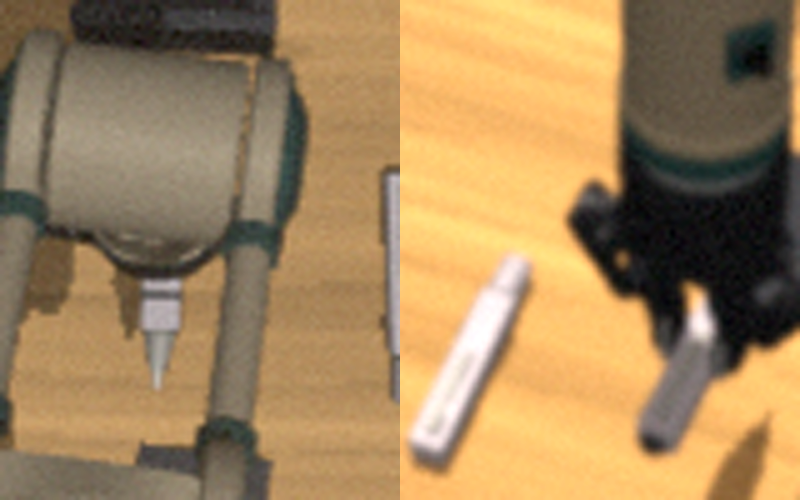

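The picture shows the tip out of the cone, at crop (157,378) in the top half, and the button now short at (655,440). The marker is still level in the grip. On to the tray.

Emit:
{"api": "servo_tool", "payload": {"commands": [{"dx":-0.016,"dy":-0.0635,"dz":0,"spin":0.086},{"dx":-0.016,"dy":-0.0635,"dz":0,"spin":0.086},{"dx":-0.016,"dy":-0.0635,"dz":0,"spin":0.086},{"dx":-0.016,"dy":-0.0635,"dz":0,"spin":0.086},{"dx":-0.016,"dy":-0.0635,"dz":0,"spin":0.086}]}}

```text
time: 9.98
eef_pos: [0.4712, 0.1754, 0.1108]
tcp_rot: [-3.138, 0.134, -0.003]
contact_force: [-0.1, -0.5, 0.0]
width: 0.0207
grasp_force: 50.8
```

Emit:
{"api": "servo_tool", "payload": {"commands": [{"dx":-0.016,"dy":-0.0635,"dz":0,"spin":0.086},{"dx":-0.016,"dy":-0.0635,"dz":0,"spin":0.086},{"dx":-0.016,"dy":-0.0635,"dz":0,"spin":0.086},{"dx":-0.016,"dy":-0.0635,"dz":0,"spin":0.086},{"dx":-0.016,"dy":-0.0635,"dz":0,"spin":0.086}]}}

```text
time: 10.6
eef_pos: [0.4481, 0.3378, 0.1107]
tcp_rot: [-3.133, 0.215, -0.002]
contact_force: [0.6, 0.1, -0.7]
width: 0.0206
grasp_force: 50.8
```

Run:
```python
from h import *
plan(.450,.336,.025,-.137,5)
```

```text
t 10.6 pos [0.4481 0.3378 0.1107] yaw -0.137 F [ 0.6  0.1 -0.7] w 0.0206 gf 50.8
tool mm after spin [ 2.1  1.5 85.7] row fs [0.0008 0.0006 0.0343] spin total fs -0.0
```

Emit:
{"api": "servo_tool", "payload": {"commands": [{"dx":0,"dy":0,"dz":0.05,"spin":0},{"dx":0,"dy":0,"dz":0.06,"spin":0},{"dx":0,"dy":0,"dz":0.04,"spin":0},{"dx":0,"dy":0,"dz":0.02,"spin":0},{"dx":0,"dy":0,"dz":0.01,"spin":0}]}}

```text
time: 11.22
eef_pos: [0.448, 0.3365, 0.0207]
tcp_rot: [-3.134, 0.215, -0.0]
contact_force: [0.3, -0.8, -0.4]
width: 0.0207
grasp_force: 50.9
```

Emit:
{"api": "servo_tool", "payload": {"commands": [{"dx":0,"dy":0,"dz":0.004,"spin":0},{"dx":0,"dy":0,"dz":0.003,"spin":0},{"dx":0,"dy":0,"dz":0.003,"spin":0},{"dx":0,"dy":0,"dz":0.003,"spin":0},{"dx":0,"dy":0,"dz":0,"spin":0}]}}

```text
time: 11.85
eef_pos: [0.4477, 0.3363, 0.0148]
tcp_rot: [3.134, -0.215, 0.0]
contact_force: [0.2, -0.6, -1.0]
width: 0.0206
grasp_force: 50.9
```

Emit:
{"api": "servo_tool", "payload": {"commands": [{"dx":0,"dy":0,"dz":0.002,"spin":0},{"dx":0,"dy":0,"dz":0.002,"spin":0},{"dx":0,"dy":0,"dz":0.002,"spin":0},{"dx":0,"dy":0,"dz":0,"spin":0},{"dx":0,"dy":0,"dz":0,"spin":0}]}}

```text
time: 12.48
eef_pos: [0.4478, 0.3364, 0.0118]
tcp_rot: [3.134, -0.215, 0.0]
contact_force: [-0.1, -0.1, -1.2]
width: 0.0205
grasp_force: 50.9
```

Emit:
{"api": "servo_tool", "payload": {"commands": [{"dx":0,"dy":0,"dz":0.001,"spin":0},{"dx":0,"dy":0,"dz":0.001,"spin":0},{"dx":0,"dy":0,"dz":0,"spin":0},{"dx":0,"dy":0,"dz":0,"spin":0},{"dx":0,"dy":0,"dz":0,"spin":0}]}}

```text
time: 13.1
eef_pos: [0.4478, 0.3364, 0.011]
tcp_rot: [-3.134, 0.215, -0.0]
contact_force: [-1.1, -1.0, 3.9]
width: 0.0204
grasp_force: 51.4
```

Touching the floor of the tray. I'll open just enough to let go, wait, then open further and rise.

Emit:
{"api": "servo_tool", "payload": {"commands": [{"dx":0,"dy":0,"dz":0,"spin":0},{"dx":0,"dy":0,"dz":0,"spin":0},{"dx":0,"dy":0,"dz":0,"spin":0},{"dx":0,"dy":0,"dz":0,"spin":0},{"dx":0,"dy":0,"dz":0,"spin":0}], "gripper": 60}}

```text
time: 13.72
eef_pos: [0.4478, 0.3364, 0.0107]
tcp_rot: [3.134, -0.215, -0.0]
contact_force: [0.6, -0.6, 0.3]
width: 0.0513
grasp_force: 0.0
```

Emit:
{"api": "servo_tool", "payload": {"commands": [{"dx":0,"dy":0,"dz":-0.02,"spin":0},{"dx":0,"dy":0,"dz":-0.05,"spin":0},{"dx":0,"dy":0,"dz":-0.08,"spin":0},{"dx":0,"dy":0,"dz":-0.08,"spin":0},{"dx":0,"dy":0,"dz":-0.08,"spin":0}]}}

```text
time: 14.35
eef_pos: [0.4477, 0.3364, 0.1679]
tcp_rot: [-3.134, 0.215, -0.001]
contact_force: [0.5, 0.1, -0.7]
width: 0.0513
grasp_force: 0.0
```

Emit:
{"api": "servo_tool", "payload": {"commands": [{"dx":0,"dy":0.08,"dz":0,"spin":0},{"dx":0,"dy":0.08,"dz":0,"spin":0},{"dx":0,"dy":0.08,"dz":0,"spin":0},{"dx":0,"dy":0.08,"dz":0,"spin":0},{"dx":0,"dy":0.08,"dz":0,"spin":0}]}}

```text
time: 14.98
eef_pos: [0.4203, 0.1371, 0.1666]
tcp_rot: [-3.134, 0.214, -0.002]
contact_force: [0.5, 0.9, 0.4]
width: 0.0513
grasp_force: 0.0
```

Emit:
{"api": "servo_tool", "payload": {"commands": [{"dx":0,"dy":0.04,"dz":0,"spin":0},{"dx":0,"dy":0.02,"dz":0,"spin":0},{"dx":0,"dy":0,"dz":0,"spin":0},{"dx":0,"dy":0,"dz":0,"spin":0},{"dx":0,"dy":0,"dz":0,"spin":0}]}}

```text
time: 15.6
eef_pos: [0.4166, 0.1092, 0.1657]
tcp_rot: [-3.134, 0.213, -0.0]
contact_force: [0.5, -0.6, -0.1]
width: 0.051
grasp_force: 0.0
```

Run:
```python
from h import *
t=read_camera("top");s=read_camera("scene")
a=cv2.resize(t[145:265,145:250],(400,457),interpolation=cv2.INTER_CUBIC)
b=cv2.resize(s[190:325,395:520],(400,457),interpolation=cv2.INTER_CUBIC)
save("pics/end.png",np.clip(np.hstack([a,b])*1.3,0,255).astype(np.uint8)); print(telemetry.sense()["time"])
```

```text
15.7
```

View pics/end.png

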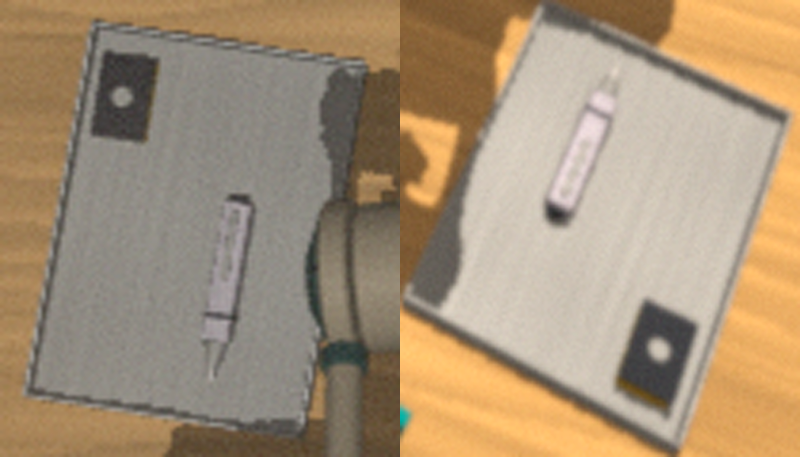

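The picture shows the marker flat on the tray floor, with its tip out at crop (211,375), its button in at (238,198), and nothing touching it.

```bash
python3 -c "
from plant import env
print(env.hand_in())"
```

```text
the job is handed in; nothing more can be done
None
```

The marker's button is pressed in against the steel plate, its tip is out, and it lies flat and released in the tray; I handed the job in at about 16 s, and no verdict was returned.

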